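# Load the tumbling barrel with steel balls and fit its lid

## Task

Load the polishing barrel: lift the aluminium chute with its four steel balls, keep it level until its down-turned lip rests just inside the barrel's narrow mouth, and only then tilt it there so that all four balls roll in and none lands on the bench. Set the empty chute back down upright on the bench, then take the red lid, turn it so that its three holes line up with the three studs and put it fully down on the barrel's flange. Do not push or tip the glue bottle or the wooden block.

Things in the scene. Friction and masses are not known exactly. Their poses are not given: they have to be found in the camera images.
- chute: Open aluminium pouring chute with orange grip pads, 168 mm long (x -106 to +62), 38 wide over the pads, 34 high; loose, 0.22 kg. Origin: underside, below the middle of the pads; z up, the spout points along its own -x. The balls lie in a row in its well (x -40 to +58, floor 12 high). A 15 degree ramp rises from the well to the flat spout (x -106 to -66, floor 19 high, underside 16 high).
- chute_lip (a point): Tip of the chute's down-turned lip, a tongue 26 mm wide and 3 thick at the spout's end that reaches 8 below the spout's underside: middle of its lower edge, at (-104.5, 0, 8) in the chute's frame. Balls stay in while the chute is near level; they roll out over the lip once the nose is tilted down 30 degrees (35 to 40 is ample).
- chute_grip (a point): Where to grip the chute, across its y (38 mm) from above: midway between the orange pads (44 long in x, 2 to 32 high), at (0, 0, 22) in the chute's frame, near the loaded chute's centre of mass. Axes as the chute's.
- ball1: Polished steel ball 1 of 4 (numbered from the spout end), 24 diameter, 0.055 kg, loose. Origin: its centre. Starts in the chute's well, -28 along the chute's x.
- ball2: Polished steel ball 2 of 4 (numbered from the spout end), 24 diameter, 0.055 kg, loose. Origin: its centre. Starts in the chute's well, -3 along the chute's x.
- ball3: Polished steel ball 3 of 4 (numbered from the spout end), 24 diameter, 0.055 kg, loose. Origin: its centre. Starts in the chute's well, 21 along the chute's x.
- ball4: Polished steel ball 4 of 4 (numbered from the spout end), 24 diameter, 0.055 kg, loose. Origin: its centre. Starts in the chute's well, 45 along the chute's x.
- barrel: Green polishing barrel, bolted to the bench. Body 100 mm diameter, flange 132 diameter with upper face 99 high, neck 72 outer, 64 inner diameter, up to 115 high; hollow, inner floor 12 high. Origin: centre of its underside, z up. Three brass studs, 8 diameter with conical tips, stand 13 above the flange (3 below the rim) on a radius of 53, at 0, 120 and 240 degrees from its own x.
- barrel_mouth (a point): Centre of the barrel's round mouth (64 inner diameter, wall 4) in the plane of the neck's rim, 115 above the bench. Axes as the barrel's.
- barrel_seat (a point): Point on the barrel's axis at the height of the flange's upper face, 99 above the bench, where the lid's underside comes to rest. Axes as the barrel's.
- lid: Red lid with three steel ears and a black grip bar, loose, 0.25 kg; 132 mm over the ears, 60 high. Origin: centre of its underside, z up. Ears 7 thick with 13 diameter holes on a radius of 53, at 0, 120 and 240 degrees from its own x (so any third of a turn fits too). Cap 87 (foot 93) outer, 80 inner diameter, hollow to 20 high; it goes over the neck. Starts flat on the bench.
- lid_grip (a point): Where to grip the lid: middle of the grip bar, 46 above the lid's underside. The bar is 60 long (lid's x), 14 thick (lid's y), from 24.5 to 60.5 high. Axes as the lid's.
- glue_bottle: Yellow glue bottle with red nozzle, 38 diameter, 123 high, standing loose; leave it alone. Origin: centre of its underside.
- stamp_block: Wooden block with paper label, 40x75x34, loose; leave it alone. Origin: centre of its underside.

How it is judged:
On the way, in this order (a step that is already met when the one before it is completed fails the run):
1. the chute's lip rests just inside the barrel's mouth, the chute level (within 0.2 rad) with all four balls in it, touching the barrel (horizontal distance between chute_lip and barrel_mouth below 0.033 m and z of chute_lip in the frame of barrel_mouth between -0.035 and -0.001 m and angle between chute's own z axis and vertical below 0.2 rad and contact force between chute and barrel above 0.2 N and x of ball1 in the frame of chute between -0.08 and 0.06 m and z of ball1 in the frame of chute between 0.015 and 0.05 m and y of ball1 in the frame of chute between -0.015 and 0.015 m and x of ball2 in the frame of chute between -0.08 and 0.06 m and z of ball2 in the frame of chute between 0.015 and 0.05 m and y of ball2 in the frame of chute between -0.015 and 0.015 m and x of ball3 in the frame of chute between -0.08 and 0.06 m and z of ball3 in the frame of chute between 0.015 and 0.05 m and y of ball3 in the frame of chute between -0.015 and 0.015 m and x of ball4 in the frame of chute between -0.08 and 0.06 m and z of ball4 in the frame of chute between 0.015 and 0.05 m and y of ball4 in the frame of chute between -0.015 and 0.015 m), for 0.2 s.
2. all four balls are in the barrel while the lip is still just inside the mouth (horizontal distance between each of ball1, ball2, ball3, ball4 and barrel below 0.046 m and height (world z) of each of ball1, ball2, ball3, ball4 below 0.08 m and horizontal distance between chute_lip and barrel_mouth below 0.033 m and z of chute_lip in the frame of barrel_mouth between -0.035 and -0.001 m), for 0.1 s.
3. the empty chute stands upright on the bench, released (height (world z) of chute below 0.006 m and angle between chute's own z axis and vertical below 0.1 rad and linear speed of chute below 0.02 m/s and contact force between the fingers and chute below 0.1 N and horizontal distance between each of ball1, ball2, ball3, ball4 and barrel below 0.046 m and height (world z) of each of ball1, ball2, ball3, ball4 below 0.08 m), for 0.2 s.
At the end, for the whole second after the job is handed in: all four balls in the barrel; chute upright on the bench (within 6 mm, 0.1 rad); lid fully down on the flange with the studs through its holes (within 3 mm of the flange, centred within 6 mm, tilt under 0.05 rad); both released and at rest (all of step 3 and horizontal distance between lid and barrel_seat below 0.006 m and z of lid in the frame of barrel_seat between -0.004 and 0.003 m and angle between lid's own z axis and vertical below 0.05 rad and linear speed of lid below 0.02 m/s and contact force between the fingers and lid below 0.1 N); the robot touches nothing.
It fails at once if a ball falls on the bench or the floor (height (world z) of any of ball1, ball2, ball3, ball4 below 0.018 m).
It fails at once if the chute is tilted by more than 0.4 rad with balls still to be poured while its lip is away from the mouth (angle between chute's own z axis and vertical above 0.4 rad and (horizontal distance between chute_lip and barrel_mouth above 0.04 m or z of chute_lip in the frame of barrel_mouth above 0.015 m) and height (world z) of any of ball1, ball2, ball3, ball4 above 0.1 m).
It fails at once if the glue bottle or the wooden block is moved by more than 30 mm or tipped (distance of any of glue_bottle, stamp_block from where it was at the start of the episode above 0.03 m or angle between any of glue_bottle, stamp_block's own z axis and vertical above 0.5 rad).
It also fails if it takes over 72 s, if anything falls off the work surface, if the arm or the gripper's body presses on something with over 40 N, if the wrist force passes 120 N, or if a joint passes its speed limit or range.

## Robot

A 7-joint arm with a two-finger parallel gripper is mounted at the origin on a cart in front of the work surface, level with it; the furniture and walls round the work are solid. World frame = base frame: x ahead of the robot, y to its left, z up, the work surface at z = 0. Lengths are in m, angles in rad, forces in N, time in s.
With the tool pointing down it reaches from about 0.4 to 0.85 m from the base axis. Payload 4.5 kg.
Tool frame: the origin (TCP) lies between the finger pads; the fingertips stand 14 mm ahead of it and the grasp point (between the pads) lies 5 mm behind it; z points along the fingers, y is the line along which they close (so a half turn about z gives the same grasp; the last joint's range is limited). The gripper opens to 88 mm and grips with 3 to 60 N. Pads are 18 mm wide; open, the fingers measure 123 mm over their backs; the gripper's body (75 mm by 187 mm) begins 45 mm behind the grasp point.
Start: joints at [-1.163, 0.689, -0.195, 1.565, 0.157, 0.902, -0.215], TCP at [0.228, 0.582, 0.253] pointing down, gripper open.
Joint ranges: [-3.01, 3.01], [-0.46, 2.08], [-1.47, 1.51], [0.13, 2.56], [-1, 4.14], [0.04, 2.09], [-2.66, 2.66]. Speed limits (rad/s): [2.57, 2.57, 3.14, 3.14, 3.14, 3.14, 3.14].

## Interface

Orientations are given as a unit quaternion [w, x, y, z].
In Python, from station import bot gives the robot as it stands. The module is installed in compiled form; this text tells all that it offers.
- The arm moves only by the shell command python3 -m inch 'ROWS'. ROWS is JSON, a list of rows, each a list of 7 numbers: the turn, a rotation vector about the world's x, y, z in degrees, then the shift along the world's x, y, z in mm, then the finger opening in mm, from 0 to 88.1. In form: [[wx, wy, wz, dx, dy, dz, fingers], ...]. A call has 1 to 20 rows; each row is the pose to reach, as a shift and turn from the pose commanded when the call began; what a row does not reach only later rows make up. A row lasts 1/10 s, in which the tool goes at most 50 mm and 8.59 degrees, less where a joint would pass 70% of its speed; a pose out of reach is approached as far as the arm can. A call with a gripper value outside its range is refused whole. The fingers move at their own pace and stop on an object; the grip force is fixed at half the most. Time passes only in rows, so rows that repeat a pose let the fingers close. It gives the time, the measured TCP pose, the force, the opening and the grip force at its end, in the units of the state.
- bot.read_state(): the state, without advancing time (a new reading comes with each control period).
- bot.snapshot(name): name is "side" or "top" or "wrist"; returns the picture (480x640x3 uint8, red, green, blue); there is no depth.
- bot.camera_model(name): a dict with "fx", "fy", "cx", "cy" (pixels), "pose" (4x4, takes a point from camera to world coordinates). Camera axes: x right, y down, z forward; pixel columns grow to the right and rows downward; lengths in m; the calibration is good to about 2 mm. A picture is of the moment at which its call begins: read the wrist's pose just before it. camera_model takes no time and is no camera call; for the wrist camera it gives the pose at the moment of the call.
- bot.close_job(): hands the job in; it is judged then, once.
The state is a dict: "time_s": time; "qpos": joint angles; "dq": joint speeds; "effort": joint torques, N m; "eef_pos": TCP position; "orientation": TCP orientation; "ft_force": force on the tool from outside, world axes, zero at the start; "wrist_torque": the same for the moment, N m; "grip_width": finger opening in m; "grip_force": force on a finger pad.
Only numpy, scipy, OpenCV 4.12 (cv2) and the standard library are available. Lean on these libraries where they do the work, as an engineer would, in place of code of your own. Each camera call takes 0.05 s, during which the arm holds its last target. There are 200 camera calls.

## Working session

There is one attempt and no reset: what is moved stays moved. The work goes in short steps, Python scripts to look and compute and a shell command to move; the robot and the scene stay as the last step left them, time stands still between calls to the robot, and variables do not carry over. Pictures are saved under pics/ and viewed, at most 12 in all, crops included, and the job is handed in when it is done.

```bash
mkdir -p pics
python3 - <<'E'
from station import bot
import cv2,numpy as np
for n in("side","top"):
    im=bot.snapshot(n); cv2.imwrite(f"pics/{n}0.png",im[:,:,::-1]); m=bot.camera_model(n); print(n,m["fx"],m["cx"],m["cy"],np.round(m["pose"],3).tolist())
s=bot.read_state(); print(s["time_s"],s["eef_pos"],s["orientation"],s["ft_force"])
E
```

```text
side 547.1540151467954 310.7801217273847 235.4423009433714 [[-0.997, 0.044, -0.064, 0.589], [0.076, 0.374, -0.924, 1.346], [-0.017, -0.926, -0.376, 0.606], [0.0, 0.0, 0.0, 1.0]]
top 507.7147256440984 320.0536110080547 243.08481774211165 [[0.007, -0.989, 0.149, 0.301], [-1.0, -0.004, 0.016, 0.042], [-0.016, -0.149, -0.989, 1.331], [0.0, 0.0, 0.0, 1.0]]
0.1 [0.22806425 0.58133935 0.25201212] [-9.53104723e-05  1.85776112e-01  9.82591772e-01 -7.97674186e-04] [1.09259407 0.1098522  0.06413741]
```

View pics/top0.png

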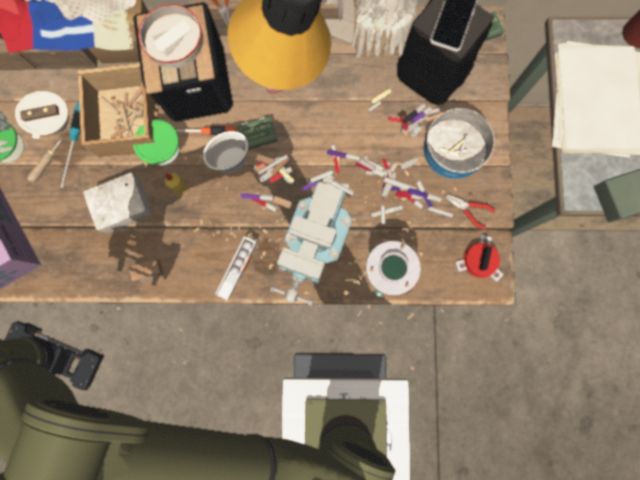

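View pics/side0.png

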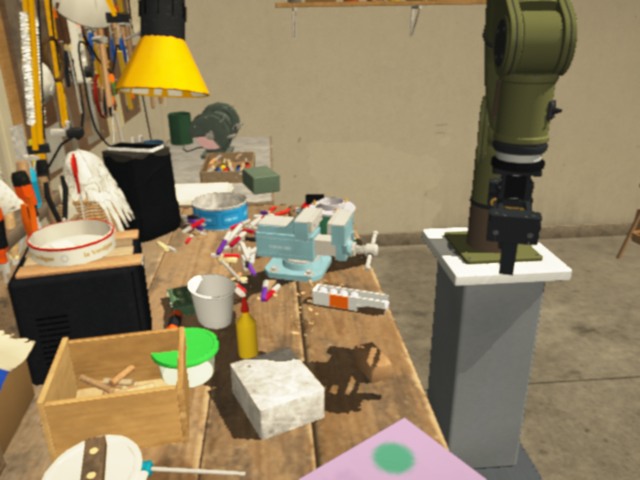

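The top view shows the chute near (237,266), a vise near (315,235), the barrel with its green mouth at (392,267), the lid at (483,260) and the glue bottle at (174,182). I'll zoom in for detail.

```bash
cat > h.py <<'E'
from station import bot
import cv2,numpy as np
def ray(m,u,v,z):
    P=np.array(m["pose"]); d=P[:3,:3]@[(u-m["cx"])/m["fx"],(v-m["cy"])/m["fy"],1]; o=P[:3,3]
    return o+d*(z-o[2])/d[2]
def proj(m,p):
    P=np.array(m["pose"]); q=P[:3,:3].T@(np.array(p)-P[:3,3]); return [m["fx"]*q[0]/q[2]+m["cx"],m["fy"]*q[1]/q[2]+m["cy"]]
def blobs(im,lo,hi,amin=15,box=None):
    h=cv2.cvtColor(im,cv2.COLOR_RGB2HSV); k=cv2.inRange(h,lo,hi)
    if box: z=np.zeros_like(k); x0,y0,x1,y1=box; z[y0:y1,x0:x1]=k[y0:y1,x0:x1]; k=z
    n,l,st,c=cv2.connectedComponentsWithStats(k)
    return [(st[i,4],c[i].round(1).tolist(),st[i,:4].tolist()) for i in range(1,n) if st[i,4]>=amin],l
E
python3 - <<'E'
from h import *
im=cv2.imread("pics/top0.png"); c=im[170:310,200:520]
cv2.imwrite("pics/c1.png",cv2.resize(c,(800,350),interpolation=cv2.INTER_CUBIC))
m=bot.camera_model("top"); rgb=im[:,:,::-1].copy()
for nm,lo,hi,z,b in [("red",(0,140,90),(8,255,255),.03,(450,230,510,290)),("green",(65,60,0),(95,255,255),.115,(360,235,430,300)),("orange",(5,100,120),(20,255,255),.03,(205,225,265,305)),("yel",(20,120,60),(32,255,255),.08,(155,165,195,200))]:
    for a,cc,st in blobs(rgb,lo,hi,10,b)[0]: print(nm,a,cc,st,ray(m,*cc,z).round(3))
for p in [(237,266,.02),(392,267,.1),(483,260,.03),(315,235,.15)]: print(p,ray(m,*p).round(3))
E
```

```text
red 823 [480.7, 260.1] [463, 243, 37, 35] [ 0.454 -0.349  0.03 ]
green 382 [393.4, 267.2] [383, 257, 22, 22] [ 0.426 -0.114  0.115]
orange 786 [219.3, 248.9] [205, 232, 39, 36] [0.48  0.325 0.03 ]
orange 84 [261.8, 243.0] [258, 232, 7, 21] [0.496 0.215 0.03 ]
orange 139 [254.3, 263.4] [243, 256, 22, 17] [0.443 0.233 0.03 ]
orange 26 [253.5, 271.8] [249, 269, 11, 6] [0.421 0.234 0.03 ]
orange 34 [215.4, 276.3] [211, 273, 9, 7] [0.409 0.332 0.03 ]
orange 20 [207.2, 278.8] [205, 276, 6, 6] [0.402 0.353 0.03 ]
orange 14 [214.4, 282.9] [211, 281, 8, 4] [0.392 0.334 0.03 ]
orange 13 [238.7, 287.6] [236, 286, 7, 4] [0.38  0.271 0.03 ]
orange 66 [207.4, 296.1] [205, 288, 10, 14] [0.358 0.351 0.03 ]
orange 14 [253.3, 296.9] [251, 294, 5, 6] [0.357 0.233 0.03 ]
yel 251 [176.0, 183.9] [165, 173, 21, 21] [0.64  0.431 0.08 ]
(237, 266, 0.02) [0.437 0.279 0.02 ]
(392, 267, 0.1) [ 0.428 -0.113  0.1  ]
(483, 260, 0.03) [ 0.455 -0.355  0.03 ]
(315, 235, 0.15) [0.498 0.073 0.15 ]
```

View pics/c1.png

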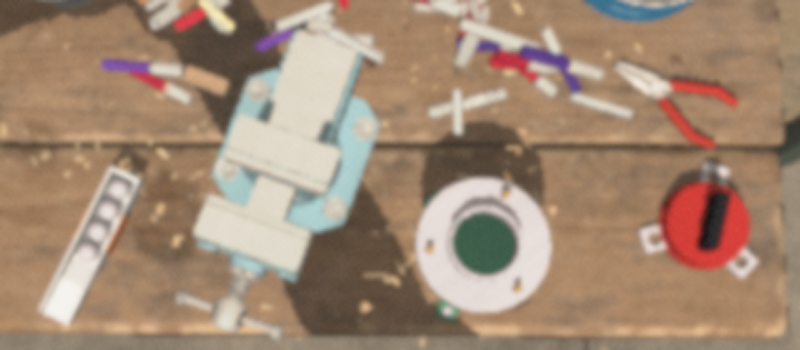

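The crop shows the chute with its rear end at (251,236) and its spout at (223,294), pointing toward the robot. The barrel has three studs and the vise stands between the two. Next I'll move above the chute for a wrist view.

```bash
python3 -m inch '[[0,0,0,40,-60,10,88],[0,0,0,80,-120,20,88],[0,0,0,110,-170,30,88],[0,0,0,140,-220,30,88],[0,0,0,170,-260,30,88],[0,0,0,190,-290,30,88],[0,0,-2,200,-305,30,88],[0,0,-4,205,-312,30,88],[0,0,-4,205,-312,30,88],[0,0,-4,205,-312,30,88],[0,0,-4,205,-312,30,88]]'
python3 - <<'E'
from h import *
m=bot.camera_model("wrist"); im=bot.snapshot("wrist"); cv2.imwrite("pics/w1.png",im[:,:,::-1]); print(m["fx"],np.round(m["pose"],3).tolist(),proj(m,[.46,.268,.03]))
E
```

```text
time_s: 1.2
eef_pos: [0.4322, 0.2714, 0.2826]
orientation: [-0.0, 0.219, 0.976, 0.0]
ft_force: [-0.3, 0.5, -0.1]
grip_width: 0.088
grip_force: 0.0
381.6116215379597 [[0.426, 0.856, 0.292, 0.357], [0.905, -0.404, -0.136, 0.308], [0.002, 0.323, -0.947, 0.415], [0.0, 0.0, 0.0, 1.0]] [np.float64(326.9874346330516), np.float64(212.06615032082314)]
```

View pics/w1.png

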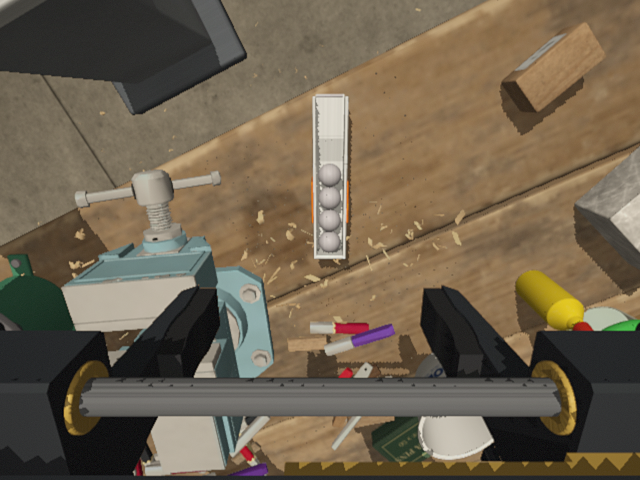

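The wrist view shows the chute upright in the image: the four balls run from (330,174) to (330,242), the end faces are at rows 95 and 258, and the orange pads span columns 311 to 351. The wooden block is at (553,65).

Run:
```python
from h import *
from scipy.spatial.transform import Rotation as R
m=bot.camera_model("wrist"); im=bot.snapshot("wrist")
g=cv2.GaussianBlur(cv2.cvtColor(im[150:265,305:358],cv2.COLOR_RGB2GRAY),(3,3),0)
g=cv2.resize(g,None,fx=4,fy=4,interpolation=cv2.INTER_CUBIC)
c=cv2.HoughCircles(g,cv2.HOUGH_GRADIENT,1,70,param1=80,param2=15,minRadius=36,maxRadius=54)
b=sorted([(x/4+305,y/4+150) for x,y,r in c[0]],key=lambda p:p[1]); 
B=[ray(m,*p,.024) for p in b]; print(np.round(b,1).tolist(),np.round(B,4).tolist())
for a,cc,st in blobs(im,(3,120,100),(20,255,255),8,(300,165,360,240))[0]: print("or",a,cc,st)
def rep(n,u,v,z): print(n,ray(m,u,v,z).round(4))
rep("rear l",315,258,.034);rep("rear r",345.5,258,.034);rep("sp l",313.5,95,.034);rep("sp r",348,95,.034)
rep("block",553,65,.03);rep("vise",212,290,.15)
s=bot.read_state();print(s["eef_pos"],R.from_quat(np.roll(s["orientation"],-1)).as_matrix().round(3).tolist())
```

```text
[[329.8999938964844, 175.60000610351562]] [[0.4274, 0.2866, 0.024]]
or 95 [311.5, 199.7] [311, 176, 2, 48]
or 97 [347.4, 202.6] [346, 179, 3, 45]
or 12 [305.3, 210.7] [303, 208, 6, 6]
or 48 [305.1, 237.2] [300, 234, 13, 6]
rear l [0.5002 0.2351 0.034 ]
rear r [0.5143 0.2649 0.034 ]
sp l [0.3496 0.3052 0.034 ]
sp r [0.3634 0.3346 0.034 ]
block [0.4207 0.518  0.03  ]
vise [0.4467 0.1734 0.15  ]
[0.43216858 0.27141788 0.28267132] [[-0.905, 0.426, -0.001], [0.426, 0.905, 0.001], [0.001, 0.0, -1.0]]
```

Run:
```python
from h import *
w=bot.camera_model("wrist"); t=bot.camera_model("top")
def tri(a,b):
    o=[];d=[]
    for m,(u,v) in((w,a),(t,b)):
        P=np.array(m["pose"]);o.append(P[:3,3]);x=P[:3,:3]@[(u-m["cx"])/m["fx"],(v-m["cy"])/m["fy"],1];d.append(x/np.linalg.norm(x))
    s=np.linalg.lstsq(np.c_[d[0],-d[1]],o[1]-o[0],rcond=None)[0]
    p,q=o[0]+s[0]*d[0],o[1]+s[1]*d[1]; return ((p+q)/2).round(3),np.linalg.norm(p-q).round(4)
print(tri((217,178),(271.2,288.8)),tri((213,285),(284.5,248)),tri((208,240),(278,263)))
```

```text
(array([0.378, 0.186, 0.043]), np.float64(0.0019)) (array([0.469, 0.148, 0.091]), np.float64(0.0122)) (array([0.43 , 0.164, 0.086]), np.float64(0.0154))
```

```bash
python3 -m inch '[[0,0,0,20,4,-40,88],[0,0,0,20,4,-80,88],[0,0,0,20,4,-120,88],[0,0,0,20,4,-160,88],[0,0,0,20,4,-195,88],[0,0,0,20,4,-225,88],[0,0,0,20,4,-250,88],[0,0,0,20,4,-262,88],[0,0,0,20,4,-262,88],[0,0,0,20,4,-262,70],[0,0,0,20,4,-262,60],[0,0,0,20,4,-262,50],[0,0,0,20,4,-262,42],[0,0,0,20,4,-262,30],[0,0,0,20,4,-262,20],[0,0,0,20,4,-262,20],[0,0,0,20,4,-262,20],[0,0,0,20,4,-262,20]]'
```

```text
time_s: 3.1
eef_pos: [0.453, 0.2735, 0.0209]
orientation: [-0.0, 0.22, 0.975, -0.0]
ft_force: [-0.9, -1.1, 3.3]
grip_width: 0.0379
grip_force: 30.0
```

```bash
python3 -m inch '[[0,0,0,0,0,4,20],[0,0,0,0,0,10,20],[0,0,0,0,0,20,20],[0,0,0,0,0,32,20],[0,0,0,0,0,46,20],[0,0,0,0,0,60,20],[0,0,0,0,0,75,20],[0,0,0,0,0,90,20],[0,0,0,0,0,105,20],[0,0,0,0,0,120,20],[0,0,0,0,0,135,20],[0,0,0,0,0,150,20],[0,0,0,0,0,164,20],[0,0,0,0,0,176,20],[0,0,0,0,0,186,20],[0,0,0,0,0,194,20],[0,0,0,0,0,200,20],[0,0,0,0,0,200,20]]'
python3 - <<'E'
from h import *
m=bot.camera_model("top"); im=bot.snapshot("top"); cv2.imwrite("pics/top1.png",im[:,:,::-1])
h=cv2.cvtColor(im,cv2.COLOR_RGB2HSV); k=cv2.inRange(h,(0,0,150),(179,55,255)); z=np.zeros_like(k); z[232:302,358:428]=k[232:302,358:428]
k=cv2.morphologyEx(z,cv2.MORPH_CLOSE,np.ones((3,3)))
c=max(cv2.findContours(k,cv2.RETR_EXTERNAL,cv2.CHAIN_APPROX_NONE)[0],key=cv2.contourArea)
P=np.array([ray(m,*p,.099)[:2] for p in cv2.convexHull(c)[:,0]])
A=np.c_[2*P,np.ones(len(P))]; s=np.linalg.lstsq(A,(P**2).sum(1),rcond=None)[0]; r=np.sqrt(s[2]+s[:2]@s[:2]); print("flange",s[:2],2*r,(np.hypot(*(P-s[:2]).T)-r).round(4))
c0=s[:2]
k=cv2.inRange(h,(12,70,40),(35,255,255))
for a,cc,st in blobs(im,(10,60,40),(35,255,255),3,(365,240,422,295))[0]:
    p=ray(m,*cc,.108)[:2]-c0; print("stud",a,cc,np.hypot(*p).round(3),np.degrees(np.arctan2(p[1],p[0])).round(1))
# lid ears (white-ish) and bar
for a,cc,st in blobs(im,(0,0,150),(179,70,255),6,(445,228,512,292))[0]: print("ear",a,cc,ray(m,*cc,.007)[:2].round(4))
bl=blobs(im,(0,130,80),(8,255,255),30,(455,235,510,288))[0]; print(bl)
E
```

```text
time_s: 4.9
eef_pos: [0.4535, 0.2741, 0.2214]
orientation: [0.0, 0.22, 0.976, 0.0]
ft_force: [0.2, 0.6, -3.7]
grip_width: 0.0376
grip_force: 30.0
flange [ 0.42708552 -0.1162489 ] 0.13115989008305226 [ 0.0007  0.0005  0.0008  0.0001 -0.0008 -0.0009 -0.0004 -0.0005 -0.0011
 -0.0011 -0.0002  0.001   0.0007  0.0001 -0.0001  0.0057  0.0004 -0.0036
 -0.0087  0.0015  0.0018  0.0014  0.0016]
stud 306 [369.3, 264.9] 0.059 85.2
stud 369 [415.6, 265.5] 0.053 -85.5
stud 8 [401.9, 246.9] 0.053 -22.5
stud 5 [371.4, 269.2] 0.054 95.7
stud 6 [406.5, 285.0] 0.052 -145.2
ear 26 [489.2, 238.2] [ 0.515  -0.3806]
ear 96 [459.6, 265.4] [ 0.4428 -0.3007]
ear 93 [497.5, 275.4] [ 0.4172 -0.3979]
[(np.int32(858), [480.6, 260.1], [463, 242, 37, 37])]
```

The barrel is at (0.427, -0.116), its flange measures 131 mm and the studs sit at -24° (mod 120). I'll bring the chute in from -54°, between two studs, carrying it level.

```bash
python3 -m inch '[[0,0,0,1,-5,0,20],[0,0,0,2,-14,0,20],[0,0,0,3,-26,0,20],[0,0,0,4,-40,0,20],[0,0,0,6,-55,0,20],[0,0,0,8,-70,0,20],[0,0,0,10,-86,0,20],[0,0,0,12,-102,0,20],[0,0,-1,13,-118,0,20],[0,0,-2,14,-134,0,20],[0,0,-3,15,-150,0,20],[0,0,-4,16,-166,0,20],[0,0,-5,18,-182,0,20],[0,0,-6,20,-198,0,20],[0,0,-7,22,-212,0,20],[0,0,-8,23,-224,0,20],[0,0,-9,24,-234,0,20],[0,0,-10,24,-242,0,20],[0,0,-10,24,-247,0,20],[0,0,-10,24,-250,0,20]]' && python3 -c "
from station import bot
s=bot.read_state();print(s['qpos'])"
```

```text
time_s: 6.95
eef_pos: [0.4771, 0.0237, 0.2207]
orientation: [-0.0, 0.304, 0.953, 0.0]
ft_force: [-0.6, 0.9, -3.2]
grip_width: 0.0378
grip_force: 30.0
[-0.01774223  0.55488593 -0.1978294   2.03344855  0.1925792   0.57050526
  0.60364706]
```

```bash
python3 -m inch '[[0,0,0,1,-3,0,20],[0,0,-1,2,-9,0,20],[0,0,-2,3,-18,0,20],[0,0,-3,4,-30,0,20],[0,0,-4,5,-44,0,20],[0,0,-5,7,-59,0,20],[0,0,-6,9,-75,0,20],[0,0,-7,11,-91,0,20],[0,0,-8,13,-107,0,20],[0,0,-9,14,-123,0,20],[0,0,-10,16,-139,0,20],[0,0,-12,18,-155,0,20],[0,0,-13,20,-171,0,20],[0,0,-14,22,-187,0,20],[0,0,-15,24,-202,0,20],[0,0,-16,25,-215,0,20],[0,0,-17,26,-226,0,20],[0,0,-18,26,-235,0,20],[0,0,-19,26,-241,0,20],[0,0,-19,26,-244,0,20]]'
python3 - <<'E'
from h import *
s=bot.read_state();print(np.round(s['qpos'],2),s['eef_pos'])
m=bot.camera_model("wrist"); im=bot.snapshot("wrist"); cv2.imwrite("pics/w2.png",im[:,:,::-1])
print([np.round(proj(m,p)) for p in ([.427,-.116,.115],[.427,-.116,.099])])
E
```

```text
time_s: 8.95
eef_pos: [0.5031, -0.2206, 0.2207]
orientation: [-0.0, 0.458, 0.889, -0.0]
ft_force: [-0.2, -0.3, -5.5]
grip_width: 0.0375
grip_force: 30.0
[ 0.42  0.63 -0.15  1.83  0.14  0.69  0.81] [ 0.50308361 -0.22057765  0.22069498]
[array([316.,  15.]), array([316.,  20.])]
```

View pics/w2.png

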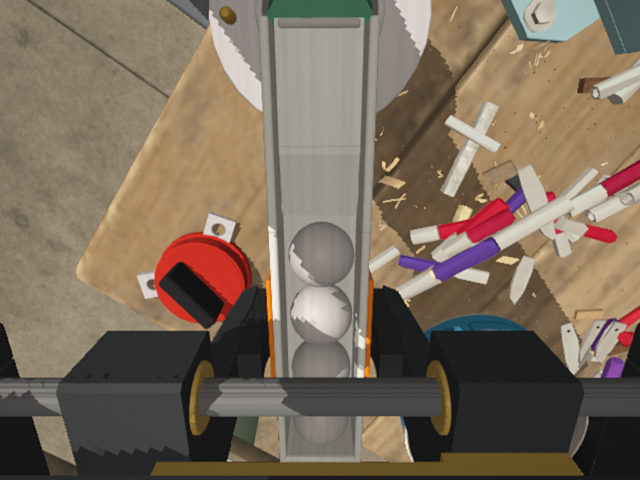

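The wrist view shows all four balls in the well, the lip end at row 22 centred on the barrel, and the lid at lower left. Before I pick the pour direction I'll fit the arm's kinematics and check which tilts are reachable.

```bash
cat > kin.py <<'E'
import numpy as np, itertools
from scipy.spatial.transform import Rotation as R
from scipy.optimize import least_squares
D=[([-1.163,.689,-.195,1.565,.157,.902,-.215],[.22806,.58134,.25201],[0,.185776,.982592,-.0008]),
([-0.01774223,0.55488593,-0.1978294,2.03344855,0.1925792,0.57050526,0.60364706],[.4771,.0237,.2207],[0,.304,.953,0]),
]
def chain(q,s,L):
    r=R.identity(); p=np.array([0,0,L[0]])
    ax="zyzyzyz"; out=[0,0,L[1],0,L[2],0,L[3]]
    for i in range(7):
        r=r*R.from_euler(ax[i],s[i]*q[i]); p=p+r.apply([0,0,out[i]])
    return p,r
if __name__=="__main__":
    from station import bot
    st=bot.read_state(); D.append((st["qpos"],st["eef_pos"],st["orientation"]))
    for s in itertools.product([-1],[1],[1,-1],[1,-1],[1,-1],[1,-1],[1,-1]):
        rs=[chain(q,s,[0]*4)[1].inv()*R.from_quat(np.roll(o,-1)) for q,p,o in D]
        m=R.concatenate(rs).mean(); e=max((m.inv()*x).magnitude() for x in rs)
        if e<.15:
            f=lambda L:np.ravel([chain(q,s,L)[0]-p for q,p,o in D]); l=least_squares(f,[.3,.4,.4,.2])
            print(s,e,m.as_euler("zyx",degrees=True).round(2),l.x.round(4),np.abs(l.fun).max())
E
python3 kin.py
```

```text
(-1, 1, 1, 1, 1, 1, -1) 0.12551462250527928 [5.919e+01 5.000e-02 2.000e-02] [-10.1813   0.8412   0.0969  -9.8036] 0.04044875789604213
(-1, 1, 1, 1, -1, 1, -1) 0.13838520624052783 [72.8  -4.81 -9.56] [-0.3034  0.5511  0.3453 -0.3533] 0.009076891072872878
(-1, 1, -1, 1, 1, 1, -1) 0.14036844128131096 [75.75  2.44 10.55] [-0.1788  0.5608  0.3428 -0.2159] 0.008308129386706886
(-1, 1, -1, 1, -1, 1, -1) 0.0017218851236623525 [8.999e+01 5.000e-02 2.000e-02] [5.9702 0.749  0.1748 6.2153] 0.027210918953834706
```

```bash
cat > kin2.py <<'E'
from kin import *
S=(-1,1,-1,1,-1,1,-1)
OFF=R.from_euler("z",90,degrees=True)
def fk(q,L):  # L: h-L3', L1,L2,L3, a3(elbow), a6
    r=R.identity(); p=np.array([0,0,L[0]]); ax="zyzyzyz"
    o=[[L[6],0,0],[0,0,0],[L[4],0,L[1]],[-L[4],0,0],[0,0,L[2]],[L[5],0,0],[0,0,L[3]]]
    for i in range(7):
        r=r*R.from_euler(ax[i],S[i]*q[i]); p=p+r.apply(o[i])
    return p,r*OFF
def fit(D,L3,mask):
    def full(x): L=np.zeros(7); L[mask]=x; L[3]=L3; return L
    f=lambda x:np.ravel([fk(q,full(x))[0]-p for q,p,o in D])
    l=least_squares(f,np.array([.3,.4,.4,L3,0,0,0])[mask]); return full(l.x),np.abs(l.fun).max()
if __name__=="__main__":
    from station import bot
    st=bot.read_state(); D.append((st["qpos"],st["eef_pos"],st["orientation"]))
    for mask in ([0,1,2],[0,1,2,4],[0,1,2,5],[0,1,2,6],[0,1,2,4,5],[0,1,2,5,6]): 
        L,e=fit(D,.25,mask); print(mask,L.round(4),e)
E
python3 kin2.py
```

```text
[0, 1, 2] [0.0151 0.7437 0.1827 0.25   0.     0.     0.    ] 0.02602065134727702
[0, 1, 2, 4] [-0.0061  0.8005  0.2129  0.25   -0.0343  0.      0.    ] 0.027191474827094192
[0, 1, 2, 5] [0.0555 0.821  0.3209 0.25   0.     0.138  0.    ] 0.012464202762105359
[0, 1, 2, 6] [0.0873 0.6516 0.1796 0.25   0.     0.     0.0563] 0.022941481092222576
[0, 1, 2, 4, 5] [0.1257 0.7563 0.3515 0.25   0.0701 0.2301 0.    ] 0.008312720454894663
[0, 1, 2, 5, 6] [0.2547 0.5897 0.337  0.25   0.     0.1624 0.1497] 0.008743612239749909
```

Run:
```python
from kin2 import *
from station import bot
st=bot.read_state(); q=np.array(st["qpos"]); print(q.round(3))
def rot(q):return fk(q,np.zeros(7))[1]
R0=R.from_quat(np.roll(st["orientation"],-1)); print((rot(q).inv()*R0).magnitude())
for yaw in (-54,-84,6,-24):
  for base4 in (0,.2):
    q0=q.copy(); q0[3]+=base4
    print("dir",yaw,base4)
    x=q[4:].copy()
    for th in range(0,41,8):
        u=np.array([np.cos(np.radians(yaw)),np.sin(np.radians(yaw)),0])
        ax=np.cross(u,[0,0,1]); # candidate axis; rotate so tool tip leans to +u
        rv=R.from_rotvec(np.radians(th)*ax); tip=rv.apply([0,0,-1])
        if tip@u<0: rv=rv.inv()
        T=rv*R.from_euler("z",yaw+54,degrees=True)*R0
        f=lambda x:(rot(np.r_[q0[:4],x]).inv()*T).as_rotvec()
        l=least_squares(f,x,bounds=([-1,.04,-2.66],[4.14,2.09,2.66]));x=l.x; print(th,x.round(2),np.abs(l.fun).max().round(3))
```

```text
[ 0.419  0.632 -0.148  1.832  0.138  0.688  0.814]
2.9073732271210454e-16
dir -54 0
0 [0.14 0.69 0.81] 0.0
8 [0.31 0.59 0.68] 0.0
16 [0.53 0.51 0.49] 0.0
24 [0.81 0.46 0.24] 0.0
32 [ 1.12  0.45 -0.04] 0.0
40 [ 1.44  0.47 -0.32] 0.0
dir -54 0.2
0 [0.19 0.49 0.76] 0.0
8 [0.44 0.41 0.52] 0.0
16 [0.8  0.35 0.19] 0.0
24 [ 1.2   0.35 -0.19] 0.0
32 [ 1.56  0.4  -0.52] 0.0
40 [ 1.82  0.48 -0.76] 0.0
dir -84 0
0 [0.14 0.69 0.29] 0.0
8 [0.36 0.66 0.12] 0.0
16 [ 0.59  0.65 -0.06] 0.0
24 [ 0.81  0.67 -0.24] 0.0
32 [ 1.02  0.72 -0.4 ] 0.0
40 [ 1.2   0.78 -0.54] 0.0
dir -84 0.2
0 [0.19 0.49 0.23] 0.0
8 [ 0.49  0.48 -0.03] 0.0
16 [ 0.78  0.5  -0.3 ] 0.0
24 [ 1.04  0.55 -0.52] 0.0
32 [ 1.25  0.63 -0.69] 0.0
40 [ 1.41  0.73 -0.82] 0.0
dir 6 0
0 [0.14 0.69 1.86] 0.0
8 [0.06 0.56 1.92] 0.0
16 [-0.06  0.43  2.03] 0.0
24 [-0.27  0.31  2.22] 0.0
32 [-0.68  0.22  2.62] 0.0
40 [-0.74  0.15  2.66] 0.1
dir 6 0.2
0 [0.19 0.49 1.8 ] 0.0
8 [0.09 0.36 1.89] 0.0
16 [-0.11  0.23  2.08] 0.0
24 [-0.69  0.13  2.65] 0.0
32 [-0.71  0.06  2.66] 0.108
40 [-0.72  0.04  2.66] 0.236
dir -24 0
0 [0.14 0.69 1.34] 0.0
8 [0.2  0.55 1.29] 0.0
16 [0.29 0.42 1.21] 0.0
24 [0.46 0.29 1.05] 0.0
32 [0.84 0.18 0.67] 0.0
40 [ 1.69  0.14 -0.17] 0.0
dir -24 0.2
0 [0.19 0.49 1.28] 0.0
8 [0.3  0.36 1.18] 0.0
16 [0.52 0.23 0.96] 0.0
24 [1.11 0.14 0.38] 0.0
32 [ 2.08  0.16 -0.58] 0.0
40 [ 2.55  0.26 -1.04] 0.0
```

Run:
```python
from h import *
m=bot.camera_model("wrist"); im=bot.snapshot("wrist"); s=bot.read_state(); p=s["eef_pos"]; u=np.array([np.cos(np.radians(-54)),np.sin(np.radians(-54)),0])
t=np.array([-u[1],u[0],0])
P=ray(m,320,21,p[2]-.021+.019); d=P-p; print("lip rel tcp along,lat",(d@u).round(4),(d@t).round(4), "pred px",proj(m,np.array([p[0],p[1],p[2]-.002])-.1065*u))
g=cv2.cvtColor(im,cv2.COLOR_RGB2GRAY); print(g[0:40,320].tolist())
lo=p-.1065*u; b=np.array([.427,-.116,0]); print("lip now - barrel",((lo-b)@u).round(4),((lo-b)@t).round(4))
for u_,v_ in((263,18),(376,18),(281,455),(359,455)): d=ray(m,u_,v_,p[2]-.021+.034)-p; print((d@u).round(4),(d@t).round(4))
```

```text
lip rel tcp along,lat -0.1075 0.0016 pred px [np.float64(315.0727737572719), np.float64(24.507269646716622)]
[85, 85, 85, 87, 85, 86, 85, 87, 86, 86, 86, 85, 84, 84, 86, 84, 85, 112, 130, 131, 133, 132, 129, 125, 123, 118, 107, 104, 139, 163, 160, 160, 160, 159, 160, 161, 160, 160, 159, 160]
lip now - barrel 0.0226 0.0004
-0.1057 -0.0143
-0.1055 0.0171
0.055 -0.0158
0.0553 0.0165
```

```bash
python3 -m inch '[[0,0,0,0,0,-3,20],[0,0,0,0,0,-9,20],[0,0,0,0,0,-18,20],[0,0,0,0,0,-28,20],[0,0,0,0,0,-38,20],[0,0,0,0,0,-48,20],[0,0,0,0,0,-58,20],[0,0,0,0,0,-68,20],[0,0,0,0,0,-77,20],[0,0,0,0,0,-84,20],[0,0,0,0,0,-89,20],[0,0,0,0,0,-91,20],[-1,-0.7,0,0,0,-91,20],[-2,-1.5,0,0,1,-91,20],[-3,-2.2,0,-1,1,-91,20],[-4,-2.9,0,-1,1,-91,20],[-4,-2.9,0,-1,1,-91,20],[-4,-2.9,0,-1,1,-91,20]]'
python3 - <<'E'
from h import *
im=bot.snapshot("wrist"); cv2.imwrite("pics/w3.png",im[:,:,::-1])
s=bot.read_state(); print(np.round(s['qpos'],2),s['ft_force'])
E
```

```text
time_s: 10.85
eef_pos: [0.5025, -0.219, 0.13]
orientation: [0.039, 0.457, 0.889, -0.019]
ft_force: [0.1, 0.6, -3.4]
grip_width: 0.0375
grip_force: 30.0
[ 0.32  0.75 -0.03  1.98  0.21  0.35  0.72] [-0.1400393  -0.14603809 -3.30841356]
```

View pics/w3.png

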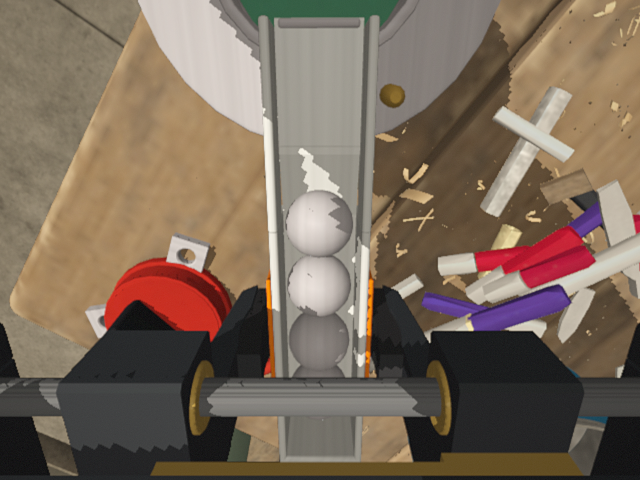

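The lip at (320,22) is over the mouth, the stud at (392,95) is clear of the chute's side, and the balls are still in the well. I'll lower it to contact.

```bash
python3 -m inch '[[0,0,0,0,0,-0.5,20],[0,0,0,0,0,-1,20],[0,0,0,0,0,-1.5,20],[0,0,0,0,0,-2,20],[0,0,0,0,0,-2,20],[0,0,0,0,0,-2,20]]'
```

```text
time_s: 11.5
eef_pos: [0.5024, -0.2194, 0.1279]
orientation: [0.039, 0.457, 0.888, -0.019]
ft_force: [0.3, -0.5, -2.1]
grip_width: 0.0373
grip_force: 30.0
```

```bash
python3 -m inch '[[0,0,0,0,0,-0.5,20],[0,0,0,0,0,-1,20],[0,0,0,0,0,-1.5,20],[0,0,0,0,0,-1.5,20],[0,0,0,0,0,-1.5,20]]'; python3 -c "
from station import bot
s=bot.read_state();print(s['ft_force'],s['wrist_torque'])"
```

```text
time_s: 12.0
eef_pos: [0.5024, -0.2193, 0.1264]
orientation: [0.039, 0.457, 0.888, -0.019]
ft_force: [0.8, -2.0, -0.3]
grip_width: 0.0376
grip_force: 30.0
[ 0.77503847 -1.95475661 -0.26370437] [-0.10682253  0.14155463  0.01617887]
```

```bash
python3 -m inch '[[0,0,0,0,0,-0.7,20],[0,0,0,0,0,-0.7,20],[0,0,0,0,0,-0.7,20],[-2,-1.5,0,-0.7,1,4,20],[-4,-2.9,0,-1.4,2,8,20],[-6,-4.4,0,-2.3,3.2,12,20],[-8.1,-5.9,0,-3.2,4.5,16,20],[-10.1,-7.3,0,-4.4,6,20,20],[-12.1,-8.8,0,-5.5,7.6,23.5,20],[-14.1,-10.3,0,-6.9,9.5,27.5,20],[-16.2,-11.8,0,-8.2,11.3,31.5,20],[-18.2,-13.2,0,-9.8,13.5,35.5,20],[-20.2,-14.7,0,-11.3,15.6,39.5,20],[-22.2,-16.1,0,-13.1,18,43,20],[-24.3,-17.6,0,-14.9,20.5,46.5,20],[-26.3,-19.1,0,-16.8,23,50,20],[-28.3,-20.6,0,-18.8,25.8,53.4,20],[-28.3,-20.6,0,-18.8,25.8,53.4,20],[-28.3,-20.6,0,-18.8,25.8,53.4,20],[-28.3,-20.6,0,-18.8,25.8,53.4,20]]'
python3 - <<'E'
from h import *
from scipy.spatial.transform import Rotation as R
im=bot.snapshot("wrist"); cv2.imwrite("pics/w4.png",im[:,:,::-1])
s=bot.read_state(); M=R.from_quat(np.roll(s['orientation'],-1)).as_matrix(); print(np.round(s['qpos'],2),s['ft_force'],np.degrees(np.arccos(-M[2,2])))
lip=s['eef_pos']+M@[.107,0,.013]; print(lip-[.427,-.116,.115])
E
```

```text
time_s: 14.0
eef_pos: [0.4831, -0.1933, 0.1792]
orientation: [0.304, 0.43, 0.836, -0.154]
ft_force: [0.6, -0.2, -1.4]
grip_width: 0.0379
grip_force: 30.0
[ 0.05  0.74 -0.14  2.44  2.12  0.79 -1.54] [-0.08105273  0.19014403 -1.61844104] 39.89771205065565
[ 0.0138643  -0.01754955 -0.01400733]
```

View pics/w4.png

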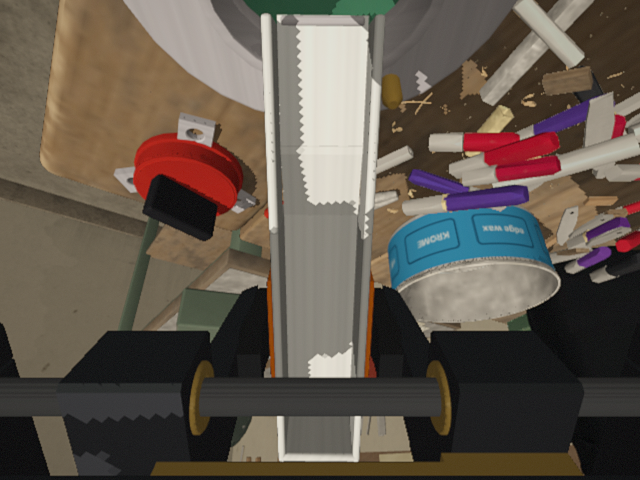

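The view shows the chute empty with its lip still inside the mouth. Now I'll lift it, level it and carry it back.

```bash
python3 -m inch '[[0,0,0,0,0,0,20],[0,0,0,0,0,0,20],[0,0,0,0,0,8,20],[0,0,0,0,0,20,20],[0,0,0,0,0,35,20],[0,0,0,0,0,50,20],[0,0,0,0,0,60,20],[2.7,2,0,2,-2,60,20],[5.4,3.9,0,4,-4,60,20],[8.1,5.9,0,6,-7,60,20],[10.8,7.8,0,8,-10,60,20],[13.5,9.8,0,10,-13,60,20],[16.2,11.8,0,12,-15,60,20],[18.9,13.7,0,14,-18,60,20],[21.6,15.7,0,16,-21,60,20],[24.3,17.6,0,18,-23,60,20],[27,19.6,0,19,-25,60,20],[29.7,21.6,0,20,-26,60,20],[32.3,23.5,0,20,-27,60,20],[32.3,23.5,0,20,-27,60,20]]'
python3 - <<'E'
from h import *
from scipy.spatial.transform import Rotation as R
s=bot.read_state(); q=R.from_quat(np.roll(s['orientation'],-1)); M=q.as_matrix(); print(np.round(s['qpos'],2),s['ft_force'])
# rotation to tool-down with tool x axis = -(cos -25, sin -25)
c,n=np.cos(np.radians(-25)),np.sin(np.radians(-25)); T=np.array([[-c,-n,0],[-n,c,0],[0,0,-1]]).T; T=np.c_[[-c,-n,0],[-n,c,0],[0,0,-1]]
print(np.linalg.det(T),np.degrees((R.from_matrix(T)*q.inv()).as_rotvec()).round(2))
m=bot.camera_model("top"); im=bot.snapshot("top"); cv2.imwrite("pics/top2.png",im[:,:,::-1])
E
```

```text
time_s: 16.05
eef_pos: [0.5036, -0.2227, 0.2398]
orientation: [0.001, 0.459, 0.888, -0.0]
ft_force: [0.1, 0.5, -1.6]
grip_width: 0.0377
grip_force: 30.0
[ 0.63  0.64 -0.49  1.8   0.4   0.8   0.55] [ 0.12816015  0.48331938 -1.64973863]
0.9999999999999999 [2.000e-02 7.000e-02 2.964e+01]
```

```bash
python3 -m inch '[[0,0,0,-1,8,0,20],[0,0,1,-3,24,0,20],[0,0,3,-6,48,0,20],[0,0,5,-9,78,0,20],[0,0,7,-12,110,0,20],[0,0,9,-15,145,0,20],[0,0,11,-18,180,0,20],[0,0,13,-21,215,0,20],[0,0,15,-24,250,0,20],[0,0,17,-28,285,0,20],[0,0,19,-31,320,0,20],[0,0,21,-35,355,0,20],[0,0,23,-38,390,0,20],[0,0,25,-41,422,0,20],[0,0,27,-44,450,0,20],[0,0,28.5,-46,472,0,20],[0,0,29.5,-48,488,0,20],[0,0,29.5,-50,499,0,20],[0,0,29.5,-50,499,0,20],[0,0,29.5,-50,499,0,20]]' && python3 -m inch '[[0,0,0,0,0,-10,20],[0,0,0,0,0,-30,20],[0,0,0,0,0,-55,20],[0,0,0,0,0,-80,20],[0,0,0,0,0,-105,20],[0,0,0,0,0,-130,20],[0,0,0,0,0,-155,20],[0,0,0,0,0,-175,20],[0,0,0,0,0,-192,20],[0,0,0,0,0,-204,20],[0,0,0,0,0,-211,20],[0,0,0,0,0,-214,20],[0,0,0,0,0,-214,20],[0,0,0,0,0,-214,20]]'
```

```text
time_s: 18.1
eef_pos: [0.4532, 0.2777, 0.2395]
orientation: [0.0, 0.216, 0.976, -0.001]
ft_force: [-0.0, 0.2, -2.0]
grip_width: 0.0379
grip_force: 30.0
time_s: 19.5
eef_pos: [0.4538, 0.2789, 0.0262]
orientation: [0.0, 0.216, 0.976, 0.0]
ft_force: [0.2, 0.3, -1.8]
grip_width: 0.0374
grip_force: 30.0
```

```bash
python3 -m inch '[[0,0,0,0,0,-1,20],[0,0,0,0,0,-2,20],[0,0,0,0,0,-3,20],[0,0,0,0,0,-4,20],[0,0,0,0,0,-5,20],[0,0,0,0,0,-5,20],[0,0,0,0,0,-5,20]]'
```

```text
time_s: 20.2
eef_pos: [0.4532, 0.2788, 0.0209]
orientation: [-0.0, 0.216, 0.976, 0.0]
ft_force: [-1.5, 0.5, 4.0]
grip_width: 0.0377
grip_force: 30.0
```

```bash
python3 -m inch '[[0,0,0,0,0,0,50],[0,0,0,0,0,0,70],[0,0,0,0,0,0,80],[0,0,0,0,0,0,80],[0,0,0,0,0,0,80],[0,0,0,0,0,0,80],[0,0,0,0,0,0,80],[0,0,0,0,0,10,80],[0,0,0,0,0,40,80],[0,0,0,0,0,80,80],[0,0,0,0,0,120,80],[0,0,0,0,0,160,80],[0,0,0,0,0,200,80],[0,0,0,0,0,235,80],[0,0,0,0,0,260,80],[0,0,0,0,0,260,80]]'
python3 - <<'E'
from h import *
im=bot.snapshot("wrist"); a=im[60:300,230:430]; im=bot.snapshot("top")
k=cv2.resize(im[170:310,200:520],(800,350),interpolation=cv2.INTER_CUBIC)
o=np.zeros((600,800,3),np.uint8); o[:350]=k; o[360:600,:200]=a
cv2.imwrite("pics/m1.png",o[:,:,::-1]); cv2.imwrite("pics/top3.png",im[:,:,::-1])
m=bot.camera_model("top")
# lid: bar and ears
h=cv2.cvtColor(im,cv2.COLOR_RGB2HSV)
b,_=blobs(im,(0,0,0),(179,255,60),20,(468,240,500,282)); print("bar",[(x[0],x[1],ray(m,*x[1],.06).round(4)) for x in b])
for A,cc,st in blobs(im,(0,0,150),(179,70,255),6,(445,228,512,292))[0]: print("ear",A,cc,ray(m,*cc,.007)[:2].round(4))
E
```

```text
time_s: 21.8
eef_pos: [0.4545, 0.28, 0.2848]
orientation: [0.002, 0.216, 0.976, 0.003]
ft_force: [-0.2, 0.3, -0.8]
grip_width: 0.0798
grip_force: 0.0
bar [(np.int32(121), [484.8, 257.8], array([ 0.4566, -0.3506,  0.06  ]))]
ear 26 [489.2, 237.9] [ 0.5158 -0.3806]
ear 94 [459.7, 265.4] [ 0.4428 -0.301 ]
ear 91 [497.5, 275.5] [ 0.417  -0.3979]
```

View pics/m1.png

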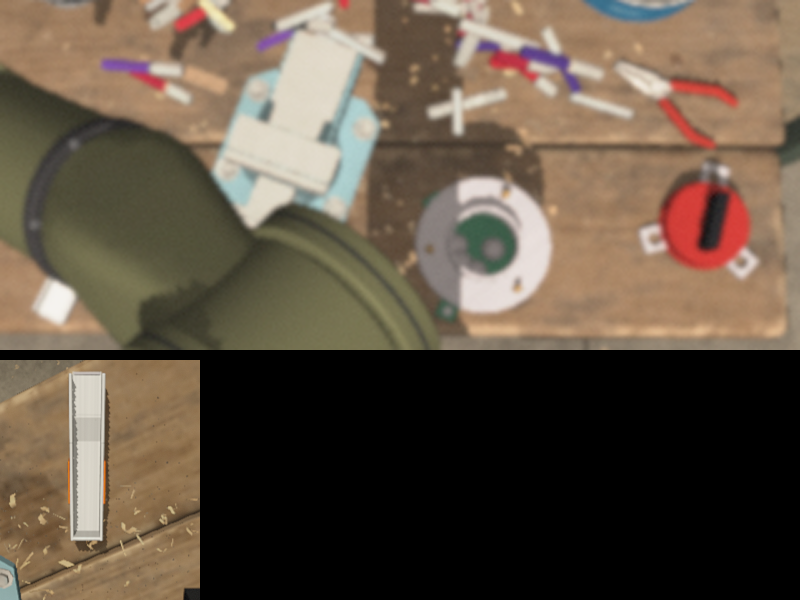

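The composite shows balls inside the barrel around (480,250), the chute upright and empty, and the lid at (705,225) with its bar at about -14°. I'm going above the lid for a closer look.

```bash
python3 -m inch '[[0,0,0,0,-15,0,80],[0,0,0,0,-45,0,80],[0,0,0,0,-85,0,80],[0,0,1,0,-125,0,80],[0,0,2,0,-165,0,80],[0,0,3,0,-205,0,80],[0,0,4,0,-245,0,80],[0,0,5,0,-285,0,80],[0,0,6,0,-325,0,80],[0,0,7,0,-365,0,80],[0,0,8,0,-405,0,80],[0,0,9,0,-445,-5,80],[0,0,10,0,-485,-10,80],[0,0,11,0,-525,-15,80],[0,0,11,0,-565,-20,80],[0,0,11,0,-600,-25,80],[0,0,11,0,-625,-30,80],[0,0,11,0,-632,-35,80],[0,0,11,0,-632,-35,80],[0,0,11,0,-632,-35,80]]'
python3 - <<'E'
from h import *
m=bot.camera_model("wrist"); im=bot.snapshot("wrist"); cv2.imwrite("pics/w5.png",im[:,:,::-1]); print(np.round(proj(m,[.457,-.352,.06])), np.round(proj(m,[.427,-.116,.115])))
E
```

```text
time_s: 23.9
eef_pos: [0.4531, -0.3514, 0.2453]
orientation: [-0.001, 0.12, 0.993, 0.001]
ft_force: [0.7, 1.0, -0.1]
grip_width: 0.08
grip_force: 0.0
[319. 208.] [657. 104.]
```

View pics/w5.png

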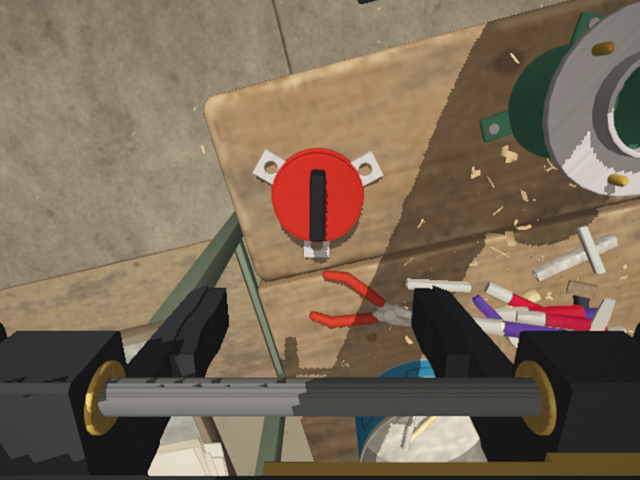

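Run:
```python
from h import *
from scipy.spatial.transform import Rotation as R
m=bot.camera_model("wrist"); im=bot.snapshot("wrist"); s=bot.read_state()
h=cv2.cvtColor(im,cv2.COLOR_RGB2HSV); k=cv2.inRange(h,(0,0,0),(179,255,75)); k[:150]=0;k[265:]=0;k[:,:285]=0;k[:,:][:,350:]=0
for r in (172,180,195,210,225,235): x=np.where(k[r])[0]; print(r,x.min() if len(x) else None,x.max() if len(x) else None)
b,l=blobs(im,(0,0,0),(179,255,75),100,(285,150,350,265)); print([x for x in b])
mk=(l>0).astype(np.uint8); c=max(cv2.findContours(mk,0,2)[0],key=cv2.contourArea); P=np.array([ray(m,*p,.0605)[:2] for p in c[:,0]],np.float32); rc=cv2.minAreaRect(P*1000); print("bar rect mm",rc)
# holes
white=cv2.inRange(h,(0,0,120),(179,60,255))
for bx in ((250,145,292,190),(345,145,390,190)):
    x0,y0,x1,y1=bx; w=white[y0:y1,x0:x1]; cs,hi=cv2.findContours(w,cv2.RETR_CCOMP,2)
    for i,cc in enumerate(cs):
        if hi[0][i][3]>=0 and cv2.contourArea(cc)>15:
            q=cv2.moments(cc); u,v=q["m10"]/q["m00"]+x0,q["m01"]/q["m00"]+y0; print("hole",u,v,cv2.contourArea(cc),ray(m,u,v,.006).round(4))
# red foot circle
rb,_=blobs(im,(0,120,80),(8,255,255),500,(255,130,380,255)); print(rb)
M=R.from_quat(np.roll(s["orientation"],-1)).as_matrix(); print("tcp",s["eef_pos"],"tool x ang",np.degrees(np.arctan2(M[1,0],M[0,0])))
# barrel: mouth/studs
for A,cc,st in blobs(im,(12,110,80),(30,255,230),20,(580,30,640,200))[0]: p=ray(m,*cc,.107)[:2]-[.427,-.116]; print("stud",A,cc,np.hypot(*p),np.degrees(np.arctan2(p[1],p[0])))
```

```text
172 311 324
180 310 325
195 310 324
210 310 324
225 310 324
235 310 323
[(np.int32(1060), [317.0, 204.5], [310, 169, 16, 73])]
bar rect mm ((455.58062744140625, -352.66412353515625), (12.748075485229492, 64.0429916381836), 75.78836822509766)
[(np.int32(5823), [317.0, 192.3], [271, 147, 93, 94])]
tcp [ 0.45380238 -0.3513328   0.24595255] tool x ang 166.26382568045076
stud 178 [603.8, 46.6] 0.051425801755069896 -146.66710081855754
stud 164 [617.5, 178.8] 0.05170345131143142 -21.51212063178223
```

```bash
python3 -m inch '[[0,0,-0.5,2,-1,-20,60],[0,0,-0.5,2,-1,-50,50],[0,0,-0.5,2,-1,-85,50],[0,0,-0.5,2,-1,-120,50],[0,0,-0.5,2,-1,-150,50],[0,0,-0.5,2,-1,-175,50],[0,0,-0.5,2,-1,-193,50],[0,0,-0.5,2,-1,-202,50],[0,0,-0.5,2,-1,-202,50],[0,0,-0.5,2,-1,-202,30],[0,0,-0.5,2,-1,-202,20],[0,0,-0.5,2,-1,-202,10],[0,0,-0.5,2,-1,-202,5],[0,0,-0.5,2,-1,-202,5],[0,0,-0.5,2,-1,-202,5]]'
```

```text
time_s: 25.5
eef_pos: [0.4555, -0.3545, 0.0441]
orientation: [0.0, 0.126, 0.992, -0.0]
ft_force: [-0.5, -0.1, 4.1]
grip_width: 0.0138
grip_force: 30.0
```

```bash
python3 -m inch '[[0,0,0,0,0,8,5],[0,0,0,0,0,25,5],[0,0,0,0,0,50,5],[0,0,0,0,0,75,5],[0,0,0,0,0,100,5],[0,0,0,0,0,120,5],[0,0,0,0,5,130,5],[0,0,-1,-2,20,130,5],[0,0,-2,-4,40,130,5],[0,0,-3,-7,65,130,5],[0,0,-4,-10,90,130,5],[0,0,-5,-13,115,130,5],[0,0,-6,-16,140,130,5],[0,0,-7,-19,165,130,5],[0,0,-8,-23,190,130,5],[0,0,-9,-26,212,130,5],[0,0,-9.5,-28,228,130,5],[0,0,-9.5,-28.5,238.5,130,5],[0,0,-9.5,-28.5,238.5,130,5],[0,0,-9.5,-28.5,238.5,130,5]]'
python3 - <<'E'
from h import *
m=bot.camera_model("wrist"); im=bot.snapshot("wrist"); cv2.imwrite("pics/w6.png",im[:,:,::-1]); print(bot.read_state()["eef_pos"])
for a in(-24,96,216): print(a,[np.round(proj(m,[.427+.053*np.cos(np.radians(a)),-.116+.053*np.sin(np.radians(a)),z])) for z in(.112,)])
p=bot.read_state()["eef_pos"]
for a in(-24,96,216): print("hole",a,np.round(proj(m,[p[0]+.053*np.cos(np.radians(a)),p[1]+.053*np.sin(np.radians(a)),p[2]-.044+.007])))
E
```

```text
time_s: 27.5
eef_pos: [0.4269, -0.1164, 0.1735]
orientation: [-0.0, 0.207, 0.978, -0.0]
ft_force: [-0.1, -0.1, -2.6]
grip_width: 0.0136
grip_force: 30.0
[ 0.42686132 -0.11675304  0.17350833]
-24 [array([319., 342.])]
96 [array([406., 215.])]
216 [array([232., 215.])]
hole -24 [317. 370.]
hole 96 [415. 230.]
hole 216 [220. 230.]
```

View pics/w6.png

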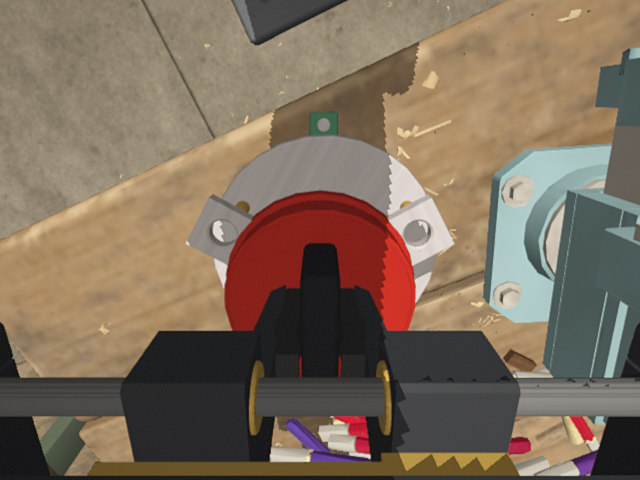

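The lid's holes are at (223,231) and (416,231), as predicted. The studs at about (243,207) and (406,206) are partly hidden by the ears, so I'll back off 45 mm to measure them in the clear.

```bash
python3 -m inch '[[0,0,0,8,-4,2,5],[0,0,0,20,-9,5,5],[0,0,0,32,-14,8,5],[0,0,0,41,-18,10,5],[0,0,0,41,-18,10,5],[0,0,0,41,-18,10,5]]'
python3 - <<'E'
from h import *
m=bot.camera_model("wrist"); im=bot.snapshot("wrist"); s=bot.read_state(); p=s["eef_pos"]; o=s["orientation"]
cv2.imwrite("pics/w7.png",im[:,:,::-1])
print("pred",[np.round(proj(m,[.427+.053*np.cos(np.radians(a)),-.116+.053*np.sin(np.radians(a)),.107])) for a in(96,216)])
S=[]
for A,cc,st in blobs(im,(10,90,50),(32,255,255),25,(180,150,460,330))[0]:
    P=ray(m,*cc,.107); print(A,cc,st,P.round(4),np.hypot(*(P[:2]-[.427,-.116])))
a=np.degrees(2*np.arctan2(o[2],o[1]))-180; print("tcp",p,"lid ang",a)
w=cv2.inRange(cv2.cvtColor(im,cv2.COLOR_RGB2HSV),(0,0,105),(179,70,255))
for b in(96,216): print("hole pred",np.round(proj(m,[p[0]+.053*np.cos(np.radians(a+b+24-0)),p[1]+.053*np.sin(np.radians(a+b+24)),p[2]-.037])))
E
```

```text
time_s: 28.15
eef_pos: [0.4675, -0.1342, 0.1834]
orientation: [-0.0, 0.208, 0.978, 0.0]
ft_force: [-0.4, 1.2, -2.6]
grip_width: 0.0138
grip_force: 30.0
pred [array([405., 127.]), array([232., 126.])]
5734 [198.2, 251.4] [180, 150, 52, 180] [ 0.439 -0.199  0.107] 0.08390439763170841
4258 [443.9, 251.8] [413, 150, 47, 180] [ 0.4982 -0.0667  0.107 ] 0.08657713605456661
353 [222.8, 231.2] [212, 220, 24, 22] [ 0.4338 -0.1797  0.107 ] 0.06409746772520396
149 [419.4, 232.9] [410, 222, 17, 19] [ 0.4811 -0.076   0.107 ] 0.0672575799524216
tcp [ 0.4671352  -0.13388906  0.18339604] lid ang -23.931963994171753
hole pred [416. 229.]
hole pred [220. 229.]
```

View pics/w7.png

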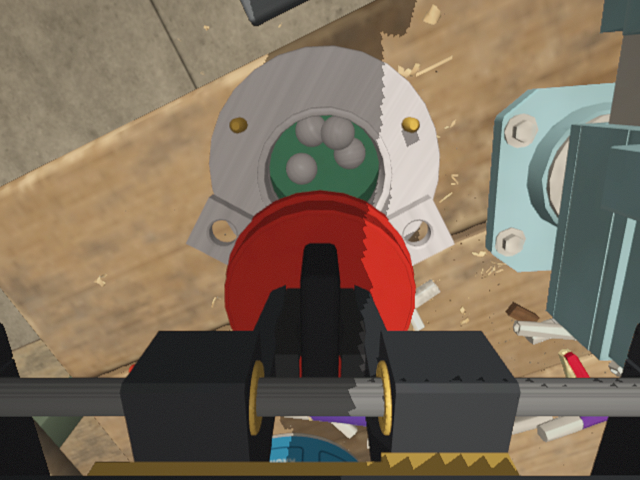

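All four balls are visible in the barrel. The stud tips are clear at (238.5,125) and (410.5,125), and the holes at (223,231) and (417,231).

Run:
```python
from h import *
m=bot.camera_model("wrist"); im=bot.snapshot("wrist"); p=bot.read_state()["eef_pos"]
S=[]
for A,cc,st in blobs(im,(10,110,50),(32,255,255),25,(225,110,255,142))[0]+blobs(im,(10,110,50),(32,255,255),25,(398,112,424,134))[0]: print(A,cc,st); S.append(ray(m,*cc,.108)[:2])
h=p[2]-.044+.006
H=[ray(m,223,231,h)[:2],ray(m,417,231,h)[:2]]
def ctr(L,Rr): # L at +216, R at +96 of lid angle
    d=Rr-L; mid=(L+Rr)/2; n=np.array([-d[1],d[0]])/np.linalg.norm(d); n=n if n[0]>0 else -n
    return mid+n*.0265, np.linalg.norm(d), np.degrees(np.arctan2(n[1],n[0]))
cs=ctr(S[0],S[1]); ch=ctr(*H); print("studs",cs,"holes",ch,"tcp",p,"shift needed",cs[0]-ch[0])
```

```text
201 [237.9, 125.7] [230, 119, 17, 15]
201 [410.1, 125.2] [402, 118, 17, 16]
studs (array([ 0.42724404, -0.11282201]), np.float64(0.0906959093507951), np.float64(-23.768699427772443)) holes (array([ 0.46837333, -0.13349661]), np.float64(0.0917019402505537), np.float64(-23.941256863117914)) tcp [ 0.46702631 -0.13378525  0.18342794] shift needed [-0.04112929  0.0206746 ]
```

```bash
python3 -m inch '[[0,0,0,-8,4,0,5],[0,0,0,-20,10,0,5],[0,0,0,-32,16,0,5],[0,0,0.2,-39,19.5,0,5],[0,0,0.2,-41,20.7,0,5],[0,0,0.2,-41,20.7,-5,5],[0,0,0.2,-41,20.7,-10,5],[0,0,0.2,-41,20.7,-15,5],[0,0,0.2,-41,20.7,-20,5],[0,0,0.2,-41,20.7,-24,5],[0,0,0.2,-41,20.7,-27,5],[0,0,0.2,-41,20.7,-30,5],[0,0,0.2,-41,20.7,-32,5],[0,0,0.2,-41,20.7,-32,5],[0,0,0.2,-41,20.7,-32,5]]'
```

```text
time_s: 29.75
eef_pos: [0.427, -0.1131, 0.1517]
orientation: [0.0, 0.205, 0.979, 0.0]
ft_force: [-0.7, -0.0, -2.4]
grip_width: 0.0142
grip_force: 30.0
```

```bash
python3 -m inch '[[0,0,0,0,0,-2,5],[0,0,0,0,0,-4,5],[0,0,0,0,0,-6,5],[0,0,0,0,0,-8,5],[0,0,0,0,0,-9,5],[0,0,0,0,0,-9,5],[0,0,0,0,0,-9,5]]'
```

```text
time_s: 30.45
eef_pos: [0.4269, -0.1131, 0.143]
orientation: [0.0, 0.205, 0.979, -0.0]
ft_force: [-1.3, 0.1, 6.1]
grip_width: 0.014
grip_force: 30.0
```

```bash
python3 -m inch '[[0,0,0,0,0,0,30],[0,0,0,0,0,0,45],[0,0,0,0,0,0,50],[0,0,0,0,0,0,50],[0,0,0,0,0,0,50],[0,0,0,0,0,15,50],[0,0,0,0,0,40,50],[0,0,0,0,0,75,50],[0,0,0,20,-10,105,50],[0,0,0,50,-20,125,50],[0,0,0,60,-25,130,50],[0,0,0,60,-25,130,50],[0,0,0,60,-25,130,50]]'
python3 - <<'E'
from h import *
m=bot.camera_model("wrist"); im=bot.snapshot("wrist"); print([np.round(proj(m,[.427+.053*np.cos(np.radians(a)),-.113+.053*np.sin(np.radians(a)),.106])) for a in(-24,96,216)])
t=bot.snapshot("top"); o=np.zeros((600,800,3),np.uint8); o[:480,:640]=im; o[480:600,640:800]=t[220:340,200:360]; o[:300,640:800]=cv2.resize(t[225:300,470:510],(160,300)) 
cv2.imwrite("pics/w8.png",o[:,:,::-1])
E
```

```text
time_s: 31.75
eef_pos: [0.4858, -0.1379, 0.272]
orientation: [-0.001, 0.205, 0.979, -0.0]
ft_force: [-0.3, 0.1, 0.2]
grip_width: 0.0502
grip_force: 0.0
[array([317., 197.]), array([380.,  92.]), array([255.,  91.])]
```

View pics/w8.png

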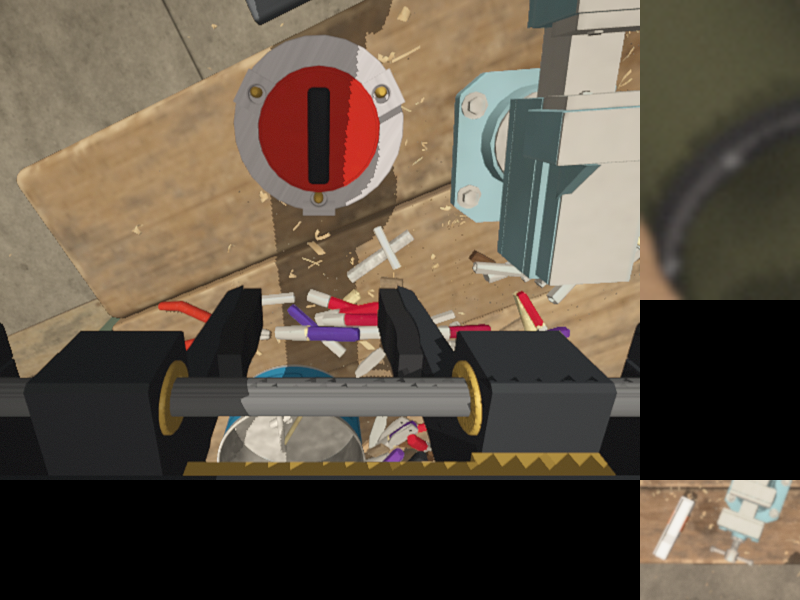

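The lid is flat on the flange with the three studs showing through its holes at (257,92), (381,92) and (318,198). The chute stands upright, and the robot touches nothing.

```bash
python3 -c "
from station import bot
print(bot.close_job())"
```

```text
the job is handed in; nothing more can be done
None
```

I handed the job in at about 32 s of the 72 s allowed: the pictures show all four balls in the barrel, the empty chute upright on the bench, and the lid seated over the three studs; the hand-in call returned no verdict.

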